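# Set the bench load's blank selector by counting clicks

## Robot

A 6-joint arm with a two-finger parallel gripper is mounted at the origin on a cart in front of the work surface, level with it; the furniture and walls round the work are solid. World frame = base frame: x ahead of the robot, y to its left, z up, the work surface at z = 0. Lengths are in m, angles in degrees, forces in N, time in s.
With the tool pointing down it reaches from about 0.375 to 0.9 m from the base axis. Payload 3.1 kg.
Tool frame: the origin (TCP) lies at the very end of the fingers, on their centre line; the grasp point (between the pads) lies 19 mm behind it (bot.hold_point_z is the z of the grasp point in the tool frame, in m); z points along the fingers, y is the line along which they close (so a half turn about z gives the same grasp; the last joint's range is limited). The gripper opens to 87 mm and grips with 3 to 60 N. Pads are 19 mm wide; open, the fingers measure 117 mm over their backs; the gripper's body (75 mm by 190 mm) begins 51 mm behind the grasp point.
Start: joints at [55.72, 30.224, 82.088, -0, 67.689, -10.227], TCP at [0.255, 0.571, 0.223] pointing down, gripper open.
Joint ranges: [-176.69, 176.69], [-43.24, 126.21], [12.49, 139.97], [-82, 262], [0, 151.66], [-163.58, 163.58]. Speed limits (degrees/s): [159.86, 159.86, 180, 180, 180, 180].

## Interface

Orientations are given as a 3x3 rotation matrix whose columns are the frame's x, y, z axes.
In Python, from rig import bot, capture, camera_model gives the robot as it stands.
- The arm moves only by the tool apply_moves, never from a script. Its argument "plan" is text: rows parted by semicolons, each of 6 numbers parted by spaces: the shift along the tool's x, y, z in units of 0.05 m (1.0 is 0.05 m), then the turn, a rotation vector about the tool's x, y, z in units of 360 degrees (1.0 is 360 degrees). In form: dx dy dz ax ay az; .... A call has 1 to 10 rows; each row shifts and turns the commanded pose from where the row before left it, along the tool's axes as they then stand; what a row does not reach is not made up. A row lasts 1/12 s, in which the tool goes at most 41.7 mm and 7.16 degrees, less where a joint would pass 70% of its speed; a pose out of reach is approached as far as the arm can. A call with a number of a shift or a turn outside -1 to 1 is refused whole. A call with a gripper value outside its range is refused whole. "gripper" is the gripper command: -1 is shut, 1 is fully open, values between are in proportion, set as the call begins (left out, the last holds). The fingers move at their own pace and stop on an object; the grip force is fixed at half the most. Time passes only in rows, so rows that do not move let the fingers close. It gives the time, the measured TCP pose, the force, the opening and the grip force at its end, in the units of the state.
- bot.read_state(): the state, without advancing time (a new reading comes with each control period).
- capture(name): name is "side" or "top"; returns the picture (400x640x3 uint8, red, green, blue); there is no depth.
- camera_model(name): a dict with "vertical_fov" (degrees; the focal length in pixels is half the picture's height over the tangent of half this angle, whatever the lens; pixels are square), "cx", "cy" (the principal point, pixels), "position" and "rotation" of the camera in the world. Camera axes: x right, y down, z forward; pixel columns grow to the right and rows downward; lengths in m; the calibration is good to about 2 mm. A picture is of the moment at which its call begins. camera_model takes no time and is no camera call.
- bot.hand_in(): hands the job in; it is judged then, once.
The state is a dict: "time_s": time; "joint_positions": joint angles; "qvel": joint speeds; "tau": joint torques, N m; "position": TCP position; "tcp_rot": TCP orientation; "force": force on the tool from outside, world axes, zero at the start; "moment": the same for the moment, N m; "opening": opening from 0.0 (shut) to 1.0 (fully open); "grasp_force": force on a finger pad.
Only numpy, scipy, OpenCV 4.12 (cv2) and the standard library are available. Lean on these libraries where they do the work, as an engineer would, in place of code of your own. Each camera call takes 0.05 s, during which the arm holds its last target. There are 200 camera calls.

## Task

The legend of the bench load has worn off, so set its blank black knob by feel: turn it gently anticlockwise (seen from above) until it meets its end stop, then clockwise by exactly six clicks. Once it rests there, press the green button fully down and let it come up again to switch the load on. Never force the knob against either end stop, do not press the button before the knob is set, and leave the battery and the parts bins where they lie.

Things in the scene. Friction and masses are not known exactly. Their poses are not given: they have to be found in the camera images.
- load_box: stepped bench load: dark metal box with a grey top panel 66 mm above the bench, 150 (x) x 216 (y) mm, black fins at the back reaching x +101 mm. Heavy, fixed. Origin: centre of the underside, z up, -x is the front. Knob's axis at x -12, y +46 mm, green button at x -12, y -64; red and black binding posts, 31 mm tall over the panel, at x +47, y -50 and -78; all else on the panel under 8 mm
- knob_axis (a point): point on the box, does not turn: on the axis of the selector knob, in the middle of its top face, 98 mm above the bench. The knob is a plain black rubber-fluted cylinder, 42 mm across to grip, 29 mm tall (a skirt 45 mm across in its lowest 4 mm), underside 3 mm above the panel, no pointer, no mark. It turns about the vertical
- knob_foot (a point): point on the box, does not turn: where the knob's axis meets the panel. The knob has ten rests, 22.5 degrees apart, from rest 0 at the anticlockwise end to rest 9 at the clockwise end. It starts in any of rests 2 to 7, and nothing shows in which. Leaving a rest takes about 0.2 N m, 3 degrees on; the torque then falls, is nil half way, and draws the knob into the next rest with about 0.2 N m
- end_stop_low: stop post of the anticlockwise end, hidden in the box, 20 mm from the knob's axis; origin under that axis at bench height. The knob's lug meets it 4.5 degrees beyond rest 0: there the torque does not fall but rises steeply over 0.25 N m; the post must not bear over 35 N (0.65 N m on the knob). Let go, the knob springs back to rest 0; the first click leads to rest 1
- end_stop_high: stop post of the clockwise end, hidden in the box, 4.5 degrees beyond rest 9; otherwise as end_stop_low
- step6_contact: contact stud of rest 6, the wanted one, hidden under the panel, fixed in the box; origin under the knob's axis at bench height. The switch's sprung wiper presses on it with 1 to 2 N while the knob is in rest 6, and not at all in the other rests
- button_axis (a point): point on the box, does not move with the button: on the axis of the green push button, in the middle of its cap's top face while it is up, 88 mm above the bench
- load_button (a joint): travel of the green push button, 24 mm across, in a round black housing 40 mm across and 12 mm tall: 0 = up, 0.006 m = fully down; springs back by itself; takes 1.5 N to start and 5 N at the bottom
- battery_pack: flat black laptop battery, 190 x 62 x 7 mm, lying left of the load box; origin at the centre of its underside
- bin_blue: open blue parts bin, 142 x 107 x 60 mm, at the right
- bin_red: open red parts bin, 142 x 107 x 60 mm, at the right

How it is judged (in metres and radians):
On the way, in this order (a step that is already met when the one before it is completed fails the run):
1. the knob is turned back until its lug bears on the anticlockwise end stop (contact force between end_stop_low and anything else above 1.5 N), for 0.04 s.
2. the knob rests six clicks from that stop (contact force between step6_contact and anything else above 0.5 N), for 0.4 s.
3. the green button is pressed fully down with the knob set (value of joint load_button above 0.005 m and contact force between step6_contact and anything else above 0.5 N), for 0.05 s.
At the end, for the whole second after the job is handed in: the knob rests in rest 6, six clicks clockwise of the anticlockwise end (the wiper presses on step6_contact with over 0.5 N), and the green button, having been pressed over 5 mm down after that, is up again to within 1 mm (contact force between step6_contact and anything else above 0.5 N and value of joint load_button below 0.001 m); the robot touches nothing.
It fails at once if the knob is forced against the anticlockwise end stop (over 35 N on the post, about 0.65 N m on the knob) (contact force between end_stop_low and anything else above 35 N).
It fails at once if the knob is forced against the clockwise end stop (over 35 N on the post) (contact force between end_stop_high and anything else above 35 N).
It fails at once if the button is pressed while the knob is not six clicks from the stop (value of joint load_button above 0.003 m and contact force between step6_contact and anything else below 0.2 N).
It fails at once if the battery or a parts bin is shifted over 20 mm (distance of any of battery_pack, bin_blue, bin_red from where it was at the start of the episode above 0.02 m).
It also fails if it takes over 72 s, if anything falls off the work surface, if the arm or the gripper's body presses on something with over 40 N, if the wrist force passes 120 N, or if a joint passes its speed limit or range.

## Working session

There is one attempt and no reset: what is moved stays moved. The work goes in short steps, Python scripts to look and compute and a tool call to move; the robot and the scene stay as the last step left them, time stands still between calls to the robot, and variables do not carry over. Pictures are saved under pics/ and viewed, at most 10 in all, crops included, and the job is handed in when it is done.

Besides the shell and the picture viewer there is one more tool, called after ">>>" by a JSON object that holds its "fn" and its "kwargs", one argument or row to a line. apply_moves: Moves the arm, as the interface text tells. Its arguments: {"type":"object","properties":{"plan":{"type":"string"},"gripper":{"type":"number"}},"required":["plan"]}

```bash
mkdir -p pics; python3 - <<'E'
from rig import bot,capture,camera_model
import cv2,numpy as np
for n in("top","side"):
    cv2.imwrite(f"pics/{n}0.png",capture(n)[:,:,::-1]); m=camera_model(n); print(n,m)
s=bot.read_state(); print({k:np.round(v,3).tolist() for k,v in s.items()},bot.hold_point_z)
E
```

```text
top {'vertical_fov': 51.39854323803537, 'cx': 322.60255682075433, 'cy': 193.6809035377178, 'position': array([ 0.31496834, -0.06822427,  1.13692742]), 'rotation': array([[ 0.02688066, -0.98181032,  0.18795192],
       [-0.99945586, -0.02280095,  0.02383499],
       [-0.01911596, -0.18849035, -0.98188898]])}
side {'vertical_fov': 51.42534568308302, 'cx': 320.19061828877057, 'cy': 202.90603774521182, 'position': array([ 0.12756839, -0.43398855,  0.92544505]), 'rotation': array([[ 0.70386131, -0.59688579,  0.38510598],
       [-0.71025521, -0.59962362,  0.36876693],
       [ 0.0108069 , -0.53308431, -0.84599311]])}
{'time_s': 0.1, 'joint_positions': [55.718, 30.274, 82.148, 0.001, 67.689, -10.227], 'qvel': [-0.033, 0.016, -0.221, 0.005, -0.05, -0.016], 'tau': [0.0, -44.098, -17.715, 0.064, 0.053, -0.0], 'position': [0.254, 0.57, 0.222], 'tcp_rot': [[-0.913, 0.408, -0.001], [0.408, 0.913, -0.002], [0.0, -0.002, -1.0]], 'force': [0.218, 0.206, 0.377], 'moment': [-0.023, 0.026, -0.032], 'grasp_force': 0.0, 'opening': 1.0} -0.0187
```

View pics/top0.png

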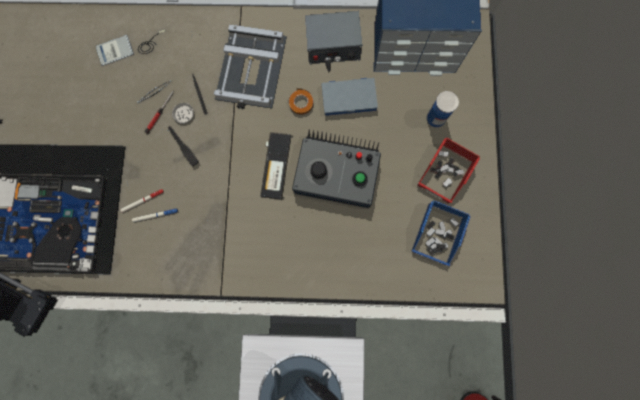

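View pics/side0.png

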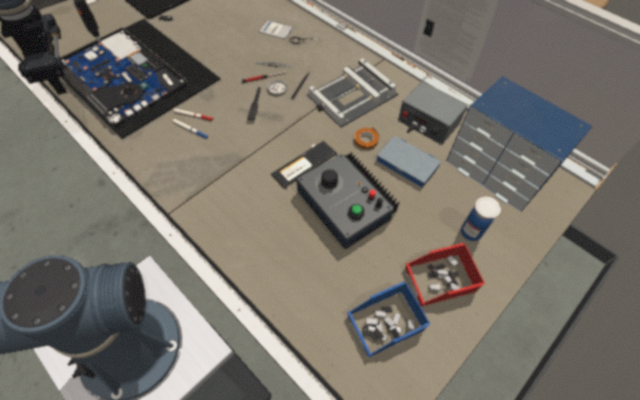

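The top view shows the box at about (337,170), the knob at (319,170) and the button at (360,178). The side view shows the knob at (329,179) and the button at (357,211).

```bash
cat > h.py <<'E'
import numpy as np,cv2
from rig import bot,capture,camera_model
def ray(n,u,v):
    m=camera_model(n); f=200/np.tan(np.radians(m["vertical_fov"]/2))
    return np.array(m["position"]),m["rotation"]@np.array([(u-m["cx"])/f,(v-m["cy"])/f,1])
def onz(n,u,v,z):
    p,d=ray(n,u,v); return p+d*(z-p[2])/d[2]
def tri(a,b):
    (p,d),(q,e)=ray("top",*a),ray("side",*b)
    s=np.linalg.lstsq(np.c_[d,-e],q-p,rcond=None)[0]; A=p+d*s[0];B=q+e*s[1]
    return (A+B)/2,np.linalg.norm(A-B)
def blob(mask,near,r=18):
    k=np.zeros_like(mask); cv2.circle(k,near,r,255,-1)
    n,l,st,c=cv2.connectedComponentsWithStats(mask&k)
    i=1+np.argmax(st[1:,4]); return c[i],st[i]
E
python3 - <<'E'
from h import *
near={"top":((319,170),(360,178)),"side":((329,179),(357,211))}
R={}
for n in near:
    im=cv2.imread(f"pics/{n}0.png"); hsv=cv2.cvtColor(im,cv2.COLOR_BGR2HSV)
    g=cv2.inRange(hsv,(45,90,60),(85,255,255)); d=cv2.inRange(hsv,(0,0,0),(180,255,42))
    b,sb=blob(g,near[n][1]); k,sk=blob(d,near[n][0],14)
    R[n]=(k,b); print(n,k,sk,b,sb,"knob",onz(n,*k,.092),"btn",onz(n,*b,.088))
    x,y=near[n][0]
    cv2.imwrite(f"pics/{n}c.png",cv2.resize(im[y-40:y+60,x-40:x+80],None,fx=4,fy=4))
    cv2.imwrite(f"pics/{n}m.png",cv2.resize(d[y-40:y+60,x-40:x+80],None,fx=4,fy=4))
for i in(0,1): print(tri(R["top"][i],R["side"][i]))
cv2.imwrite("pics/c.png",np.vstack([np.hstack([cv2.resize(cv2.imread(f"pics/{n}{s}.png"),(400,300)) for s in "cm"]) for n in near]))
E
```

```text
top [318.83561644 174.35616438] [312 167  15  12  73] [359.575  177.2125] [355 173  10  10  80] knob [ 0.56559473 -0.03175785  0.092     ] btn [ 0.5613175  -0.13718956  0.088     ]
side [328.47368421 183.24210526] [322 179  15   9  95] [356.13483146 209.2247191 ] [351 205  11  10  89] knob [ 0.56169365 -0.04497317  0.092     ] btn [ 0.55645556 -0.14130655  0.088     ]
(array([ 0.57355705, -0.03187136,  0.06581045]), np.float64(0.0038746496279464153))
(array([ 0.5634    , -0.13750367,  0.07598743]), np.float64(0.0017116806889344992))
```

View pics/c.png

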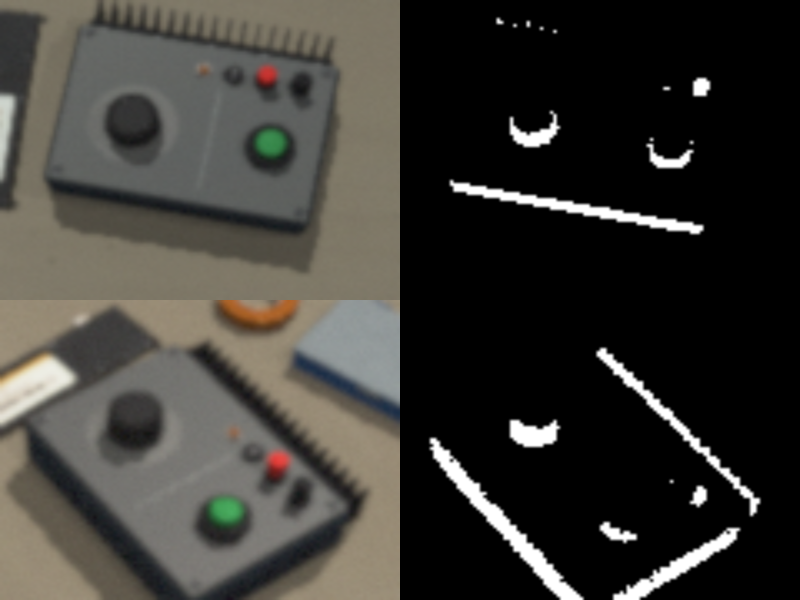

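```bash
python3 - <<'E'
from h import *
near={"top":(319,169),"side":(329,177)}
B={"top":(359.575,177.2),"side":(356.13,208.8)}
K={"top":(318.9,169.3),"side":(329.5,176.4)}
for n in near:
    k=onz(n,*K[n],.098); b=onz(n,*B[n],.088); d=k-b
    print(n,k,b,np.linalg.norm(d[:2]),np.degrees(np.arctan2(-d[0],d[1])))
    g=cv2.cvtColor(cv2.imread(f"pics/{n}0.png"),cv2.COLOR_BGR2GRAY)
    for t in(50,58,66):
        m=((g<t)*255).astype(np.uint8); c,s=blob(m,near[n],15); print(t,c,s)
print(tri(K["top"],K["side"]))
E
```

```text
top [ 0.57753329 -0.0317505   0.098     ] [ 0.56135066 -0.13718923  0.088     ] 0.10667334441802828 -8.725612283935568
50 [318.77966102 172.80508475] [311 164  16  16 118]
58 [318.38053097 170.63274336] [311 162  16  18 226]
66 [318.42570281 170.94779116] [311 162  16  20 249]
side [ 0.57504168 -0.03530243  0.098     ] [ 0.55732117 -0.14050909  0.088     ] 0.10668860616298495 -9.560884262326748
50 [328.74615385 182.66153846] [322 176  15  13 130]
58 [328.45833333 180.73958333] [321 171  16  18 192]
66 [328.74206349 179.77380952] [321 171  16  19 252]
(array([ 0.57951564, -0.03142144,  0.08986938]), np.float64(0.000166015296504831))
```

>>> {"fn": "apply_moves", "kwargs": {
  "plan": "-0.6 -0.465 0 0 0 0;-0.6 -0.465 0 0 0 0;-0.6 -0.465 0 0 0 0;-0.6 -0.465 0 0 0 0;-0.6 -0.465 0 0 0 0;-0.6 -0.465 0 0 0 0;-0.6 -0.465 0 0 0 0;-0.6 -0.465 0 0 0 0;-0.6 -0.465 0 0 0 0;-0.6 -0.465 0 0 0 0",
  "gripper": 1
}}

```text
time_s: 0.93
position: [0.4341, 0.2344, 0.2223]
tcp_rot: [[-0.913, 0.407, -0.001], [0.407, 0.913, -0.0], [0.001, -0.0, -1.0]]
force: [1.4, 0.0, -1.0]
opening: 1.001
grasp_force: 0.0
```

>>> {"fn": "apply_moves", "kwargs": {
  "plan": "-0.6 -0.465 0 0 0 0;-0.6 -0.465 0 0 0 0;-0.6 -0.465 0 0 0 0;-0.6 -0.465 0 0 0 0;-0.6 -0.465 0 0 0 0;-0.6 -0.465 0 0 0 0;-0.6 -0.465 0 0 0 0;-0.6 -0.465 0 0 0 0;0 0 0 0 0 0.0195;0 0 0 0 0 0.0195"
}}

```text
time_s: 1.77
position: [0.5782, -0.0342, 0.2219]
tcp_rot: [[-0.781, 0.625, -0.0], [0.625, 0.781, -0.0], [0.0, -0.0, -1.0]]
force: [-0.9, 0.1, 0.2]
opening: 1.001
grasp_force: 0.0
```

>>> {"fn": "apply_moves", "kwargs": {
  "plan": "0 0 0 0 0 0.0195;0 0 0 0 0 0.0195;0 0 0 0 0 0.0195;0 0 0 0 0 0.0195;0 0 0 0 0 0.0195;0 0 0 0 0 0.0195;0 0 0 0 0 0.0195;0 0 0 0 0 0.0195;0 0 0 0 0 0.0195;0 0 0 0 0 0.0195"
}}

```text
time_s: 2.6
position: [0.5768, -0.0314, 0.2221]
tcp_rot: [[0.32, 0.948, -0.001], [0.948, -0.32, 0.0], [-0.0, -0.001, -1.0]]
force: [0.5, -0.4, 0.0]
opening: 0.998
grasp_force: 0.0
```

>>> {"fn": "apply_moves", "kwargs": {
  "plan": "0 0 0 0 0 0.0195;0 0 0 0 0 0.0195;0 0 0 0 0 0.0195;0 0 0 0 0 0.0195;0 0 0 0 0 0.0195;0 0 0 0 0 0.0195;0 0 0 0 0 0.0195;0 0 0 0 0 0.0195;0 0 0 0 0 0.0195;0 0 0 0 0 0"
}}

```text
time_s: 3.43
position: [0.5769, -0.0315, 0.2221]
tcp_rot: [[0.989, 0.146, -0.001], [0.146, -0.989, 0.0], [-0.001, -0.0, -1.0]]
force: [0.8, 1.2, -1.2]
opening: 1.001
grasp_force: 0.0
```

```bash
python3 - <<'E'
from h import *
s=bot.read_state(); print({k:np.round(v,4).tolist() for k,v in s.items()})
R=s["tcp_rot"]; print(R.T@(np.array([.576,-.032,.14])-s["position"])/.05, np.degrees(np.arctan2(R[1,0],R[0,0])))
E
```

```text
{'time_s': 3.4333, 'joint_positions': [-14.1972, 26.6222, 89.0043, -0.0016, 64.4317, 67.3929], 'qvel': [0.0054, 0.0495, -0.0595, -0.0273, 0.087, -9.6808], 'tau': [-0.0213, -40.4065, -16.975, 0.0598, -0.0593, 0.7186], 'position': [0.5769, -0.0315, 0.2221], 'tcp_rot': [[0.9892, 0.1463, -0.001], [0.1463, -0.9892, 0.0002], [-0.0009, -0.0004, -1.0]], 'force': [0.8305, 1.2144, -1.1983], 'moment': [0.0133, 0.1926, -0.0334], 'grasp_force': 0.0, 'opening': 1.0005}
[-0.01784728  0.00867147  1.64224142] 8.410566766551623
```

>>> {"fn": "apply_moves", "kwargs": {
  "plan": "0 0 0.4 0 0 0;0 0 0.4 0 0 0;0 0 0.4 0 0 0;0 0 0.4 0 0 0;0 0 0.4 0 0 0;0 0 0.3 0 0 0;0 0 0.2 0 0 0;0 0 0 0 0 0"
}}

```text
time_s: 4.1
position: [0.5755, -0.0312, 0.0952]
tcp_rot: [[0.989, 0.15, -0.005], [0.15, -0.989, 0.001], [-0.005, -0.002, -1.0]]
force: [0.2, 0.1, 0.4]
opening: 1.002
grasp_force: 0.0
```

>>> {"fn": "apply_moves", "kwargs": {
  "plan": "0 0 0.1 0 0 0;0 0 0.1 0 0 0;0 0 0.1 0 0 0;0 0 0.1 0 0 0;0 0 0 0 0 0;0 0 0 0 0 0;0 0 0 0 0 0"
}}

```text
time_s: 4.68
position: [0.5774, -0.0316, 0.0777]
tcp_rot: [[0.989, 0.148, 0.0], [0.148, -0.989, -0.0], [0.0, 0.0, -1.0]]
force: [-0.4, -0.4, -0.7]
opening: 1.003
grasp_force: 0.0
```

```bash
cat > r.py <<'E'
from h import *
s=bot.read_state(); R=s["tcp_rot"]
print(round(s["time_s"],2),"p",np.round(s["position"],4),"yaw",round(np.degrees(np.arctan2(R[1,0],R[0,0])),2),"F",np.round(s["force"],1),"M",np.round(s["moment"],3),"tau6",round(s["tau"][5],3),"j6",round(s["joint_positions"][5],1),"grip",round(s["grasp_force"],1),round(s["opening"],3))
E
python3 r.py; python3 -c "
from h import *
cv2.imwrite('pics/s1.png',cv2.resize(capture('side')[100:260,220:440,::-1],None,fx=3,fy=3))"
```

```text
4.68 p [ 0.5774 -0.0316  0.0777] yaw 8.53 F [-0.4 -0.4 -0.7] M [-0.053  0.14  -0.004] tau6 -0.001 j6 67.3 grip 0.0 1.003
```

View pics/s1.png

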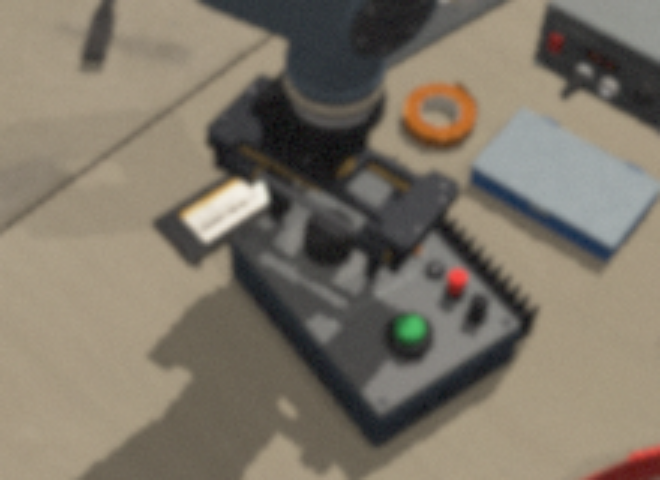

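The fingers straddle the knob at (327,240) in this crop, and they sit roughly centred. I'll close the gripper.

>>> {"fn": "apply_moves", "kwargs": {
  "plan": "0 0 0 0 0 0;0 0 0 0 0 0;0 0 0 0 0 0;0 0 0 0 0 0;0 0 0 0 0 0;0 0 0 0 0 0;0 0 0 0 0 0;0 0 0 0 0 0;0 0 0 0 0 0;0 0 0 0 0 0",
  "gripper": -1
}}

```text
time_s: 5.57
position: [0.5772, -0.0313, 0.0775]
tcp_rot: [[0.989, 0.148, -0.0], [0.148, -0.989, 0.0], [-0.0, -0.0, -1.0]]
force: [0.2, 1.0, 0.8]
opening: 0.474
grasp_force: 30.0
```

```bash
python3 r.py
```

```text
5.57 p [ 0.5772 -0.0313  0.0775] yaw 8.53 F [0.2 1.  0.8] M [0.102 0.162 0.014] tau6 -0.005 j6 67.3 grip 30.0 0.474
```

>>> {"fn": "apply_moves", "kwargs": {
  "plan": "0 0 0 0 0 -0.003;0 0 0 0 0 -0.003;0 0 0 0 0 0;0 0 0 0 0 0"
}}

```text
time_s: 5.9
position: [0.5772, -0.0313, 0.0775]
tcp_rot: [[0.983, 0.185, -0.0], [0.185, -0.983, 0.0], [0.0, -0.0, -1.0]]
force: [-0.2, 1.1, 0.7]
opening: 0.477
grasp_force: 30.0
```

```bash
python3 r.py
```

```text
5.9 p [ 0.5772 -0.0313  0.0775] yaw 10.67 F [-0.2  1.1  0.7] M [ 0.165  0.117 -0.206] tau6 -0.239 j6 65.1 grip 30.0 0.477
```

>>> {"fn": "apply_moves", "kwargs": {
  "plan": "0 0 0 0 0 -0.003;0 0 0 0 0 -0.003;0 0 0 0 0 0;0 0 0 0 0 0"
}}

```text
time_s: 6.23
position: [0.5772, -0.0315, 0.0775]
tcp_rot: [[0.975, 0.223, -0.0], [0.223, -0.975, 0.0], [-0.0, -0.0, -1.0]]
force: [0.5, 1.9, 0.4]
opening: 0.475
grasp_force: 30.0
```

```bash
python3 r.py
```

```text
6.23 p [ 0.5772 -0.0315  0.0775] yaw 12.86 F [0.5 1.9 0.4] M [ 0.246  0.098 -0.184] tau6 -0.179 j6 62.9 grip 30.0 0.475
```

>>> {"fn": "apply_moves", "kwargs": {
  "plan": "0 0 0 0 0 -0.006;0 0 0 0 0 -0.006;0 0 0 0 0 0;0 0 0 0 0 0"
}}

```text
time_s: 6.57
position: [0.5773, -0.0317, 0.0776]
tcp_rot: [[0.956, 0.295, 0.0], [0.295, -0.956, -0.0], [-0.0, 0.0, -1.0]]
force: [0.2, 1.0, 0.2]
opening: 0.477
grasp_force: 30.0
```

```bash
python3 r.py
```

```text
6.57 p [ 0.5773 -0.0317  0.0776] yaw 17.15 F [0.2 1.  0.2] M [ 0.003  0.099 -0.005] tau6 -0.056 j6 58.7 grip 30.0 0.477
```

>>> {"fn": "apply_moves", "kwargs": {
  "plan": "0 0 0 0 0 -0.0111;0 0 0 0 0 -0.0111;0 0 0 0 0 -0.0111;0 0 0 0 0 -0.0111;0 0 0 0 0 -0.003;0 0 0 0 0 -0.003;0 0 0 0 0 0;0 0 0 0 0 0"
}}

```text
time_s: 7.23
position: [0.5777, -0.0324, 0.0776]
tcp_rot: [[0.817, 0.577, 0.001], [0.577, -0.817, -0.001], [0.0, 0.002, -1.0]]
force: [0.9, -3.7, -1.9]
opening: 0.473
grasp_force: 30.0
```

```bash
python3 r.py
```

```text
7.23 p [ 0.5777 -0.0324  0.0776] yaw 35.26 F [ 0.9 -3.7 -1.9] M [-0.766 -0.047 -0.251] tau6 -0.215 j6 40.6 grip 30.0 0.473
```

>>> {"fn": "apply_moves", "kwargs": {
  "plan": "0 0 0 0 0 -0.0018;0 0 0 0 0 -0.0018;0 0 0 0 0 0;0 0 0 0 0 0"
}}

```text
time_s: 7.57
position: [0.5777, -0.0323, 0.0776]
tcp_rot: [[0.802, 0.597, 0.001], [0.597, -0.802, -0.001], [-0.0, 0.002, -1.0]]
force: [1.3, -5.5, -1.5]
opening: 0.475
grasp_force: 30.0
```

```bash
python3 r.py
```

```text
7.57 p [ 0.5777 -0.0323  0.0776] yaw 36.65 F [ 1.3 -5.5 -1.5] M [-0.936 -0.124 -0.128] tau6 -0.186 j6 39.2 grip 30.0 0.475
```

>>> {"fn": "apply_moves", "kwargs": {
  "plan": "0.021 0.0115 0 0 0 0;0.021 0.0115 0 0 0 0;0 0 0 0 0 -0.0111;0 0 0 0 0 -0.0111;0 0 0 0 0 -0.0111;0 0 0 0 0 -0.0111;0 0 0 0 0 -0.0111;0 0 0 0 0 -0.0034;0 0 0 0 0 0;0 0 0 0 0 0"
}}

```text
time_s: 8.4
position: [0.5787, -0.033, 0.0776]
tcp_rot: [[0.531, 0.847, -0.002], [0.847, -0.531, -0.003], [-0.004, -0.0, -1.0]]
force: [-1.6, -8.3, -0.4]
opening: 0.474
grasp_force: 30.0
```

```bash
python3 r.py
```

```text
8.4 p [ 0.5787 -0.033   0.0776] yaw 57.91 F [-1.6 -8.3 -0.4] M [-1.615  0.273 -0.143] tau6 -0.177 j6 18.1 grip 30.0 0.474
```

>>> {"fn": "apply_moves", "kwargs": {
  "plan": "0 0 0 0 0 -0.0018;0 0 0 0 0 -0.0018;0 0 0 0 0 0;0 0 0 0 0 0"
}}

```text
time_s: 8.73
position: [0.5787, -0.0331, 0.0776]
tcp_rot: [[0.512, 0.859, -0.002], [0.859, -0.512, -0.003], [-0.004, -0.0, -1.0]]
force: [-2.8, -9.2, -0.6]
opening: 0.474
grasp_force: 30.0
```

```bash
python3 r.py
```

```text
8.73 p [ 0.5787 -0.0331  0.0776] yaw 59.2 F [-2.8 -9.2 -0.6] M [-1.612  0.346 -0.157] tau6 -0.176 j6 16.8 grip 30.0 0.474
```

>>> {"fn": "apply_moves", "kwargs": {
  "plan": "0 0 0 0 0 0;0 0 0 0 0 0;0 0 0 0 0 0;0 0 0 0 0 0;0 0 0 0 0 0;0 0 0 0 0 0",
  "gripper": 0.3
}}

```text
time_s: 9.23
position: [0.5795, -0.0307, 0.0775]
tcp_rot: [[0.513, 0.858, -0.0], [0.858, -0.513, 0.0], [0.0, -0.0, -1.0]]
force: [0.4, 0.0, -0.5]
opening: 0.646
grasp_force: 0.0
```

```bash
python3 r.py
```

```text
9.23 p [ 0.5795 -0.0307  0.0775] yaw 59.14 F [ 0.4  0.  -0.5] M [-0.082  0.085  0.047] tau6 -0.001 j6 16.8 grip 0.0 0.646
```

>>> {"fn": "apply_moves", "kwargs": {
  "plan": "0 0 0 0 0 0;0 0 0 0 0 0;0 0 0 0 0 0;0 0 0 0 0 0;0 0 0 0 0 0;0 0 0 0 0 0;0 0 0 0 0 0;0 0 0 0 0 0",
  "gripper": -1
}}

```text
time_s: 9.9
position: [0.5798, -0.0313, 0.0776]
tcp_rot: [[0.514, 0.858, 0.0], [0.858, -0.514, -0.0], [0.0, 0.0, -1.0]]
force: [1.0, 0.4, -0.4]
opening: 0.479
grasp_force: 30.0
```

```bash
python3 r.py
```

```text
9.9 p [ 0.5798 -0.0313  0.0776] yaw 59.1 F [ 1.   0.4 -0.4] M [-0.112 -0.062 -0.043] tau6 -0.029 j6 16.8 grip 30.0 0.479
```

>>> {"fn": "apply_moves", "kwargs": {
  "plan": "0 0 0 0 0 -0.003;0 0 0 0 0 -0.003;0 0 0 0 0 -0.003;0 0 0 0 0 -0.003;0 0 0 0 0 0;0 0 0 0 0 0"
}}

```text
time_s: 10.4
position: [0.5799, -0.0312, 0.0776]
tcp_rot: [[0.447, 0.894, 0.001], [0.894, -0.447, -0.0], [0.0, 0.001, -1.0]]
force: [1.0, -0.7, -2.0]
opening: 0.473
grasp_force: 30.0
```

```bash
python3 r.py
```

```text
10.4 p [ 0.5799 -0.0312  0.0776] yaw 63.44 F [ 1.  -0.7 -2. ] M [-0.043 -0.171 -0.146] tau6 -0.184 j6 12.5 grip 30.0 0.473
```

>>> {"fn": "apply_moves", "kwargs": {
  "plan": "0 0 0 0 0 -0.0018;0 0 0 0 0 -0.0018;0 0 0 0 0 0;0 0 0 0 0 0"
}}

```text
time_s: 10.73
position: [0.5798, -0.0312, 0.0775]
tcp_rot: [[0.427, 0.904, 0.0], [0.904, -0.427, -0.0], [0.0, 0.001, -1.0]]
force: [2.1, 0.6, -2.3]
opening: 0.472
grasp_force: 30.0
```

```bash
python3 r.py
```

```text
10.73 p [ 0.5798 -0.0312  0.0775] yaw 64.74 F [ 2.1  0.6 -2.3] M [-0.037 -0.216 -0.13 ] tau6 -0.163 j6 11.2 grip 30.0 0.472
```

>>> {"fn": "apply_moves", "kwargs": {
  "plan": "0 0 0 0 0 -0.0111;0 0 0 0 0 -0.0111;0 0 0 0 0 -0.0111;0 0 0 0 0 -0.0111;0 0 0 0 0 -0.0111;0 0 0 0 0 -0.0018;0 0 0 0 0 -0.0014;0 0 0 0 0 0;0 0 0 0 0 0"
}}

```text
time_s: 11.48
position: [0.5801, -0.0313, 0.0776]
tcp_rot: [[0.073, 0.997, 0.001], [0.997, -0.073, -0.0], [-0.0, 0.001, -1.0]]
force: [4.2, -0.9, -2.5]
opening: 0.475
grasp_force: 30.0
```

```bash
python3 r.py
```

```text
11.48 p [ 0.5801 -0.0313  0.0776] yaw 85.8 F [ 4.2 -0.9 -2.5] M [-0.092 -0.434 -0.212] tau6 -0.208 j6 -9.9 grip 30.0 0.475
```

>>> {"fn": "apply_moves", "kwargs": {
  "plan": "0 0 0 0 0 -0.0018;0 0 0 0 0 -0.0018;0 0 0 0 0 0;0 0 0 0 0 0"
}}

```text
time_s: 11.82
position: [0.58, -0.0313, 0.0776]
tcp_rot: [[0.05, 0.999, 0.001], [0.999, -0.05, -0.0], [-0.0, 0.001, -1.0]]
force: [4.7, 0.2, -2.8]
opening: 0.476
grasp_force: 30.0
```

```bash
python3 r.py
```

```text
11.82 p [ 0.58   -0.0313  0.0776] yaw 87.15 F [ 4.7  0.2 -2.8] M [-0.056 -0.585 -0.142] tau6 -0.167 j6 -11.3 grip 30.0 0.476
```

>>> {"fn": "apply_moves", "kwargs": {
  "plan": "0 0 0 0 0 -0.0111;0 0 0 0 0 -0.0111;0 0 0 0 0 -0.0111;0 0 0 0 0 -0.0111;0 0 0 0 0 -0.0111;0 0 0 0 0 -0.0018;0 0 0 0 0 -0.0014;0 0 0 0 0 0;0 0 0 0 0 0"
}}

```text
time_s: 12.57
position: [0.5802, -0.0313, 0.0776]
tcp_rot: [[-0.312, 0.95, 0.001], [0.95, 0.312, -0.0], [-0.001, 0.001, -1.0]]
force: [5.9, 0.4, -3.6]
opening: 0.476
grasp_force: 30.0
```

```bash
python3 r.py
```

```text
12.57 p [ 0.5802 -0.0313  0.0776] yaw 108.21 F [ 5.9  0.4 -3.6] M [-0.054 -0.817 -0.211] tau6 -0.197 j6 -32.3 grip 30.0 0.476
```

>>> {"fn": "apply_moves", "kwargs": {
  "plan": "0 0 0 0 0 -0.0018;0 0 0 0 0 -0.0018;0 0 0 0 0 0;0 0 0 0 0 0"
}}

```text
time_s: 12.9
position: [0.5802, -0.0313, 0.0776]
tcp_rot: [[-0.334, 0.943, 0.001], [0.943, 0.334, -0.0], [-0.001, 0.001, -1.0]]
force: [5.6, -0.2, -3.2]
opening: 0.472
grasp_force: 30.0
```

```bash
python3 r.py
```

```text
12.9 p [ 0.5802 -0.0313  0.0776] yaw 109.51 F [ 5.6 -0.2 -3.2] M [-0.082 -0.803 -0.16 ] tau6 -0.173 j6 -33.6 grip 30.0 0.472
```

>>> {"fn": "apply_moves", "kwargs": {
  "plan": "0 0 0 0 0 -0.0111;0 0 0 0 0 -0.0111;0 0 0 0 0 -0.0111;0 0 0 0 0 -0.0111;0 0 0 0 0 -0.0111;0 0 0 0 0 -0.0018;0 0 0 0 0 -0.0014;0 0 0 0 0 0;0 0 0 0 0 0"
}}

```text
time_s: 13.65
position: [0.5803, -0.0311, 0.0776]
tcp_rot: [[-0.651, 0.759, 0.002], [0.759, 0.651, -0.0], [-0.001, 0.001, -1.0]]
force: [5.9, -0.4, -3.7]
opening: 0.475
grasp_force: 30.0
```

```bash
python3 r.py
```

```text
13.65 p [ 0.5803 -0.0311  0.0776] yaw 130.64 F [ 5.9 -0.4 -3.7] M [-0.031 -0.841 -0.184] tau6 -0.192 j6 -54.7 grip 30.0 0.475
```

>>> {"fn": "apply_moves", "kwargs": {
  "plan": "0 0 0 0 0 -0.0018;0 0 0 0 0 -0.0018;0 0 0 0 0 0;0 0 0 0 0 0"
}}

```text
time_s: 13.98
position: [0.5804, -0.0312, 0.0776]
tcp_rot: [[-0.668, 0.744, 0.002], [0.744, 0.668, -0.0], [-0.001, 0.001, -1.0]]
force: [5.3, -0.0, -4.8]
opening: 0.474
grasp_force: 30.0
```

```bash
python3 r.py
```

```text
13.98 p [ 0.5804 -0.0312  0.0776] yaw 131.94 F [ 5.3 -0.  -4.8] M [ 0.    -0.822 -0.115] tau6 -0.172 j6 -56.0 grip 30.0 0.474
```

>>> {"fn": "apply_moves", "kwargs": {
  "plan": "0 0 0 0 0 -0.0111;0 0 0 0 0 -0.0111;0 0 0 0 0 -0.0111;0 0 0 0 0 -0.0111;0 0 0 0 0 -0.0111;0 0 0 0 0 -0.0018;0 0 0 0 0 -0.0014;0 0 0 0 0 0;0 0 0 0 0 0"
}}

```text
time_s: 14.73
position: [0.5805, -0.031, 0.0776]
tcp_rot: [[-0.891, 0.453, 0.002], [0.453, 0.891, 0.0], [-0.002, 0.001, -1.0]]
force: [4.8, 0.9, -5.0]
opening: 0.478
grasp_force: 30.0
```

```bash
python3 r.py
```

```text
14.73 p [ 0.5805 -0.031   0.0776] yaw 153.06 F [ 4.8  0.9 -5. ] M [ 0.117 -0.92  -0.189] tau6 -0.193 j6 -77.2 grip 30.0 0.478
```

>>> {"fn": "apply_moves", "kwargs": {
  "plan": "0 0 0 0 0 -0.0018;0 0 0 0 0 -0.0018;0 0 0 0 0 0;0 0 0 0 0 0"
}}

```text
time_s: 15.07
position: [0.5805, -0.031, 0.0776]
tcp_rot: [[-0.901, 0.433, 0.002], [0.433, 0.901, 0.0], [-0.002, 0.001, -1.0]]
force: [5.6, 0.9, -4.8]
opening: 0.476
grasp_force: 30.0
```

```bash
python3 r.py
```

```text
15.07 p [ 0.5805 -0.031   0.0776] yaw 154.33 F [ 5.6  0.9 -4.8] M [ 0.071 -0.93  -0.199] tau6 -0.264 j6 -78.5 grip 30.0 0.476
```

Torque now rises instead of falling, so this is probably the stop. I'll go on in small increments.

>>> {"fn": "apply_moves", "kwargs": {
  "plan": "0 0 0 0 0 -0.0012;0 0 0 0 0 0;0 0 0 0 0 0;0 0 0 0 0 0"
}}

```text
time_s: 15.4
position: [0.5806, -0.031, 0.0776]
tcp_rot: [[-0.904, 0.427, 0.002], [0.427, 0.904, 0.0], [-0.002, 0.001, -1.0]]
force: [5.2, 1.9, -3.9]
opening: 0.475
grasp_force: 30.0
```

```bash
python3 r.py
```

```text
15.4 p [ 0.5806 -0.031   0.0776] yaw 154.74 F [ 5.2  1.9 -3.9] M [ 0.04  -0.969 -0.281] tau6 -0.322 j6 -78.9 grip 30.0 0.475
```

>>> {"fn": "apply_moves", "kwargs": {
  "plan": "0 0 0 0 0 0.005;0 0 0 0 0 0.0107;0 0 0 0 0 0;0 0 0 0 0 0"
}}

```text
time_s: 15.73
position: [0.5804, -0.0311, 0.0776]
tcp_rot: [[-0.859, 0.513, 0.002], [0.513, 0.859, -0.0], [-0.002, 0.001, -1.0]]
force: [6.2, 0.3, -4.3]
opening: 0.475
grasp_force: 30.0
```

```bash
python3 r.py
```

```text
15.73 p [ 0.5804 -0.0311  0.0776] yaw 149.15 F [ 6.2  0.3 -4.3] M [ 0.119 -0.931 -0.178] tau6 -0.065 j6 -73.3 grip 30.0 0.475
```

>>> {"fn": "apply_moves", "kwargs": {
  "plan": "0 0 0 0 0 0.0125;0 0 0 0 0 0.0125;0 0 0 0 0 0.0125;0 0 0 0 0 0.0125;0 0 0 0 0 0.0125;0 0 0 0 0 0.0125;0 0 0 0 0 0.0125;0 0 0 0 0 0.0125;0 0 0 0 0 0.0125;0 0 0 0 0 0.0125"
}}

```text
time_s: 16.57
position: [0.5801, -0.0313, 0.0776]
tcp_rot: [[-0.241, 0.97, 0.001], [0.97, 0.241, -0.0], [-0.001, 0.001, -1.0]]
force: [4.0, -0.7, -3.4]
opening: 0.474
grasp_force: 30.0
```

>>> {"fn": "apply_moves", "kwargs": {
  "plan": "0 0 0 0 0 0.0125;0 0 0 0 0 0.0125;0 0 0 0 0 0.0125;0 0 0 0 0 0.0125;0 0 0 0 0 0.0125;0 0 0 0 0 0.0125;0 0 0 0 0 0.0125;0 0 0 0 0 0.0125;0 0 0 0 0 0.0125;0 0 0 0 0 0.0125"
}}

```text
time_s: 17.4
position: [0.5797, -0.0313, 0.0776]
tcp_rot: [[0.516, 0.857, 0.0], [0.857, -0.516, -0.0], [-0.0, 0.0, -1.0]]
force: [4.1, -0.4, -3.4]
opening: 0.478
grasp_force: 30.0
```

```bash
python3 r.py
```

```text
17.4 p [ 0.5797 -0.0313  0.0776] yaw 58.96 F [ 4.1 -0.4 -3.4] M [-0.168 -0.586  0.091] tau6 -0.584 j6 16.9 grip 30.0 0.478
```

>>> {"fn": "apply_moves", "kwargs": {
  "plan": "0 0 0 0 0 0.0125;0 0 0 0 0 0.0125;0 0 0 0 0 0.0125;0 0 0 0 0 0.0125;0 0 0 0 0 0.0125;0 0 0 0 0 0.0125;0 0 0 0 0 0.0125;0 0 0 0 0 0.0125;0 0 0 0 0 0.0125;0 0 0 0 0 0.009"
}}

```text
time_s: 18.23
position: [0.5795, -0.031, 0.0776]
tcp_rot: [[0.965, 0.263, -0.0], [0.263, -0.965, 0.0], [-0.0, -0.0, -1.0]]
force: [4.2, 0.5, -4.0]
opening: 0.473
grasp_force: 30.0
```

>>> {"fn": "apply_moves", "kwargs": {
  "plan": "0 0 0 0 0 0.0035;0 0 0 0 0 0;0 0 0 0 0 0;0 0 0 0 0 0;0 0 0 0 0 0;0 0 0 0 0 0"
}}

```text
time_s: 18.73
position: [0.5795, -0.031, 0.0776]
tcp_rot: [[0.969, 0.246, -0.0], [0.246, -0.969, 0.0], [-0.0, -0.0, -1.0]]
force: [3.6, 1.8, -2.7]
opening: 0.476
grasp_force: 30.0
```

```bash
python3 r.py
```

```text
18.73 p [ 0.5795 -0.031   0.0776] yaw 14.23 F [ 3.6  1.8 -2.7] M [ 0.169 -0.491 -0.056] tau6 -0.042 j6 61.7 grip 30.0 0.476
```

>>> {"fn": "apply_moves", "kwargs": {
  "plan": "0 0 0 0 0 0;0 0 0 0 0 0;0 0 0 0 0 0;0 0 0 0 0 0;0 0 0 0 0 0;0 0 0 0 0 0;0 0 0 0 0 0;0 0 0 0 0 0",
  "gripper": 0.6
}}

```text
time_s: 19.4
position: [0.5795, -0.0312, 0.0775]
tcp_rot: [[0.969, 0.246, -0.0], [0.246, -0.969, -0.0], [-0.0, -0.0, -1.0]]
force: [0.5, 0.1, -0.2]
opening: 0.799
grasp_force: 0.0
```

>>> {"fn": "apply_moves", "kwargs": {
  "plan": "0 0 -0.1 0 0 0;0 0 -0.2 0 0 0;0 0 -0.4 0 0 0;0 0 -0.4 0 0 0;0 0 -0.2 0 0 0;-0.216 0.506 0 0 0 0;-0.216 0.506 0 0 0 0;-0.216 0.506 0 0 0 0;-0.216 0.506 0 0 0 0;0 0 0 0 0 0"
}}

```text
time_s: 20.23
position: [0.5628, -0.1448, 0.1433]
tcp_rot: [[0.97, 0.242, 0.002], [0.242, -0.97, -0.003], [0.001, 0.003, -1.0]]
force: [0.1, 0.1, 1.1]
opening: 0.801
grasp_force: 0.0
```

>>> {"fn": "apply_moves", "kwargs": {
  "plan": "0 0 0 0 0 0;0 0 0 0 0 0;0 0 0 0 0 0;0 0 0 0 0 0;0 0 0 0 0 0;0 0 0 0 0 0;0 0 0 0 0 0;0 0 0 0 0 0;0 0 0 0 0 0;0 0 0 0 0 0",
  "gripper": -1
}}

```text
time_s: 21.07
position: [0.5626, -0.1398, 0.1425]
tcp_rot: [[0.969, 0.246, -0.0], [0.246, -0.969, 0.0], [-0.0, -0.0, -1.0]]
force: [0.6, -0.9, 0.3]
opening: 0.124
grasp_force: 0.0
```

```bash
python3 r.py; python3 -c "
from h import *
cv2.imwrite('pics/s2.png',np.hstack([cv2.resize(capture(n)[y-50:y+70,x-65:x+65,::-1],None,fx=3,fy=3) for n,x,y in (('side',345,195),('top',340,170))]))"
```

```text
21.07 p [ 0.5626 -0.1398  0.1425] yaw 14.22 F [ 0.6 -0.9  0.3] M [-0.016  0.168 -0.005] tau6 0.0 j6 50.8 grip 0.0 0.124
```

View pics/s2.png

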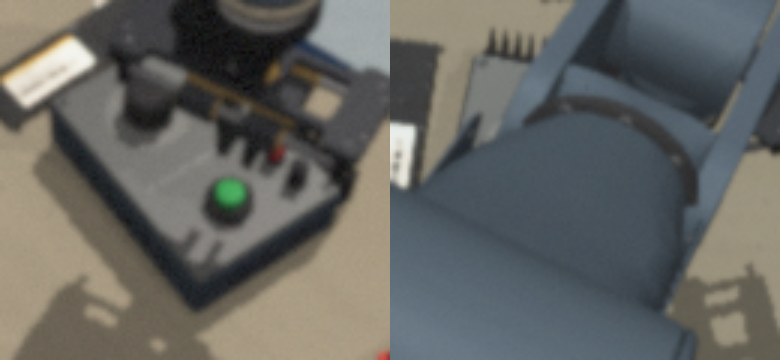

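The closing fingertips show above the button, which is at (230,195) in the left crop. I'll descend.

>>> {"fn": "apply_moves", "kwargs": {
  "plan": "0 0 0 0 0 0;0 0 0 0 0 0;0 0 0.2 0 0 0;0 0 0.3 0 0 0;0 0 0.3 0 0 0;0 0 0.1 0 0 0;0 0 0.06 0 0 0;0 0 0 0 0 0;0 0 0 0 0 0"
}}

```text
time_s: 21.92
position: [0.5629, -0.1401, 0.0947]
tcp_rot: [[0.969, 0.245, 0.001], [0.245, -0.969, -0.0], [0.0, 0.0, -1.0]]
force: [0.2, -0.2, 0.2]
opening: 0.004
grasp_force: 0.0
```

>>> {"fn": "apply_moves", "kwargs": {
  "plan": "0 0 0.05 0 0 0;0 0 0.05 0 0 0;0 0 0.05 0 0 0;0 0 0 0 0 0;0 0 0 0 0 0"
}}

```text
time_s: 22.33
position: [0.563, -0.1401, 0.0874]
tcp_rot: [[0.969, 0.246, 0.001], [0.246, -0.969, -0.0], [0.001, 0.001, -1.0]]
force: [-0.2, -0.5, 2.5]
opening: 0.006
grasp_force: 1.0
```

```bash
python3 r.py
```

```text
22.33 p [ 0.563  -0.1401  0.0874] yaw 14.22 F [-0.2 -0.5  2.5] M [-0.042  0.122 -0.023] tau6 -0.0 j6 50.8 grip 1.0 0.006
```

>>> {"fn": "apply_moves", "kwargs": {
  "plan": "0 0 0.03 0 0 0;0 0 0.03 0 0 0;0 0 0.03 0 0 0;0 0 0.03 0 0 0;0 0 0 0 0 0;0 0 0 0 0 0;0 0 0 0 0 0"
}}

```text
time_s: 22.92
position: [0.563, -0.1401, 0.0823]
tcp_rot: [[0.969, 0.246, 0.001], [0.246, -0.969, -0.001], [0.001, 0.001, -1.0]]
force: [-1.4, 0.5, 9.6]
opening: 0.005
grasp_force: 5.2
```

```bash
python3 r.py
```

```text
22.92 p [ 0.563  -0.1401  0.0823] yaw 14.23 F [-1.4  0.5  9.6] M [ 0.08   0.419 -0.023] tau6 -0.001 j6 50.8 grip 5.2 0.005
```

The button takes 9.6 N at z 0.0823, so it has bottomed. I'll press slightly more to be sure, then lift.

>>> {"fn": "apply_moves", "kwargs": {
  "plan": "0 0 0.02 0 0 0;0 0 0 0 0 0;0 0 0 0 0 0;0 0 0 0 0 0"
}}

```text
time_s: 23.25
position: [0.5631, -0.1401, 0.0822]
tcp_rot: [[0.969, 0.246, 0.002], [0.246, -0.969, -0.001], [0.001, 0.001, -1.0]]
force: [-2.2, 1.4, 15.7]
opening: 0.004
grasp_force: 7.9
```

>>> {"fn": "apply_moves", "kwargs": {
  "plan": "0 0 -0.1 0 0 0;0 0 -0.2 0 0 0;0 0 -0.4 0 0 0;0 0 -0.4 0 0 0;0 0 -0.4 0 0 0;0 0 -0.2 0 0 0;0 0 0 0 0 0;0 0 0 0 0 0;0 0 0 0 0 0;0 0 0 0 0 0"
}}

```text
time_s: 24.08
position: [0.5616, -0.1395, 0.1636]
tcp_rot: [[0.969, 0.245, -0.003], [0.245, -0.969, 0.001], [-0.002, -0.002, -1.0]]
force: [0.0, 0.3, 0.3]
opening: 0.008
grasp_force: 0.0
```

```bash
python3 r.py; python3 -c "
from rig import bot
print(bot.hand_in())"
```

```text
24.08 p [ 0.5616 -0.1395  0.1636] yaw 14.21 F [0.  0.3 0.3] M [-0.117  0.131 -0.01 ] tau6 -0.0 j6 50.8 grip 0.0 0.008
the job is handed in; nothing more can be done
None
```

I turned the knob back to the anticlockwise stop at about 0.3 N m, then 135° (six clicks) clockwise, pressed the green button to its bottom and released it, and handed the job in at 24 s; no verdict was returned.

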